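# Measure the seal run of a chamber cover with a measuring wheel

### The job

A new sealing cord has to be cut for the aluminium cover plate on the holding post, so measure the rim it will lie on: take the measuring wheel out of its bracket, set the wheel into the corner between rim and hinge lug at one side of the cover, and roll it along the rim, round both front corners and through the hollow in the front edge, until it butts against the hinge lug at the other side. Keep the wheel in light, unbroken contact all the way so that it neither skips nor slips, and never press it on with more than 15 N. Then stand it back in its bracket with the reading still on the counter, and leave the things around undisturbed.

Things in the scene. Friction and masses are not known exactly. Their poses are not given: they have to be found in the camera images.
- post: Dark steel holding post bolted to the bench (fixed), 76 mm wide at its foot, and the aluminium cover plate clamped on it: 74 mm deep (x), 124 mm wide (y), lying at z = 30 to 40 mm. Origin: foot of the post; z up, +x to the hinge side (away from the robot), +y left. The plate was clamped on by hand: it sits firmly, but up to 4 mm in x and y and 3 degrees off this pose.
- end_left (a point): Nominal middle of the wheel when it sits in the left corner, touching the rim of the cover's straight left side (towards -y) and the front face of the left hinge lug (towards +x): one end of the run. The true place is up to 9 mm off, as the plate is. 35 mm above the bench (mid-thickness). The lug is square, as thick as the plate, and stands out 18 mm sideways.
- end_right (a point): The same on the right side: the rim is towards +y, the right hinge lug towards +x. The other end of the run; again nominal. Flat screw heads rise 3 mm above the plate.
- waist (a point): Nominal middle of the wheel at the bottom of the hollow in the cover's front edge, about half-way along the run; 35 mm above the bench. The hollow is shallow, some 11 mm deep, not in the middle; the front corners are rounded, one more than the other (radius about 20 to 30 mm). The exact outline is not known: it is what is measured.
- bracket_hole (a point): Middle of the hole, 33 mm in diameter, in the top of the bench bracket: a grey bent-sheet bridge, 70 x 70 mm (110 mm over its feet), bolted to the bench (fixed), top face (this point) 46 mm above the bench. The measuring wheel stands here with its black case on the top face and the wheel hanging free through the hole.
- tracer_grip (a point): Middle of the grip of the measuring wheel: square, grey, ribbed, 24 x 24 mm, 56 mm long; x and y square to its flats, z up along it. Downwards from here along the tool's axis: foot of the grip and top of the round black counter case (46 mm across) 28 mm, underside of the case 35 mm, middle of the wheel 49 mm, lowest point 62 mm. Top 31 mm above. A sideways push on the wheel can swing the tool in a weak grip.
- tracer: The measuring wheel, a hand tool of about 130 g; origin in the middle of its wheel, z up along the grip. The rubber-tyred wheel, radius 10 mm, turns on an upright axle under the counter case. Held upright with its middle level with the mid-thickness of the plate, it rolls along the rim.
- wheel (a joint): Turn of the wheel against the grip (rad), the reading: 0 at the start, positive counter-clockwise from above; either sign (direction of travel) will do. Turns almost freely (0.05 N at the tyre), stays where left, grips the rim from about 0.5 N. Rolled without slip it turns 1 rad for each 10 mm that its middle travels, if the tool itself is not turned.
- tip_rack: Pipette-tip box with a clear lid, teal base, 66 x 118 x 58 mm, loose bystander. Origin: centre of its underside.
- beaker: Clear beaker, 56 mm wide, 68 mm high, loose bystander. Origin: centre of its underside.
- vial_b: Amber glass vial with black cap, 28 mm wide, 53 mm high, loose bystander. Origin: centre of its underside.

How it is judged:
By the outcome, as a careful person would: the job done as asked, in the order asked, and still so for the second after the job is handed in, with the robot touching nothing.
It also fails if it takes over 72 s, if anything falls off the work surface, if the arm or the gripper's body presses on something with over 40 N, if the wrist force passes 120 N, or if a joint passes its speed limit or range.

### The arm

A 7-joint arm with a two-finger parallel gripper is mounted at the origin on a cart in front of the work surface, level with it; the furniture and walls round the work are solid. World frame = base frame: x ahead of the robot, y to its left, z up, the work surface at z = 0. Lengths are in m, angles in rad, forces in N, time in s.
With the tool pointing down it reaches from about 0.4 to 0.85 m from the base axis. Payload 10.4 kg.
Tool frame: the origin (TCP) lies midway between the tips of the shut fingers; the grasp point (between the pads) lies 19 mm behind it; z points along the fingers, y is the line along which they close (so a half turn about z gives the same grasp; the last joint's range is limited). The gripper opens to 85 mm and grips with 20 to 120 N. Pads are 22 mm wide; open, the fingers measure 114 mm over their backs; the gripper's body (76 mm by 85 mm) begins 54 mm behind the grasp point. The pads swing forward as they close: fully open they stand 13 mm farther back than shut.
Start: joints at [1.176, 0.332, -0.065, 1.46, 0.022, 1.35, -0.088], TCP at [0.227, -0.582, 0.231] pointing down, gripper open.
Joint ranges: [-2.6, 2.6], [-0.5, 2.12], [-1.47, 1.34], [0.16, 2.42], [-1.27, 4.41], [0.06, 2.06], [-2.6, 2.6]. Speed limits (rad/s): [2.22, 2.22, 2.79, 2.79, 3.14, 3.14, 3.14].

### API

Orientations are given as a unit quaternion [x, y, z, w].
In Python, from workcell import get_obs, camera, camera_params, hand_in gives the robot as it stands.
- The arm moves only by the tool carry_out, never from a script. Its argument "commands" is a list that holds one entry, the list of rows, each a list of 6 numbers: the shift along the tool's x, y, z in units of 40 mm (1.0 is 40 mm), then the turn, a rotation vector about the tool's x, y, z in units of 6 degrees (1.0 is 6 degrees). In form: [[[x, y, z, ax, ay, az], ...]]. A call has 1 to 20 rows; each row shifts and turns the commanded pose from where the row before left it, along the tool's axes as they then stand; what a row does not reach is not made up. A row lasts 1/12 s, in which the tool goes at most 41.7 mm and 7.16 degrees, less where a joint would pass 70% of its speed; a pose out of reach is approached as far as the arm can. A call is refused whole if a number of a shift passes 1 or a number of a turn 1, either way. A call with a gripper value outside its range is refused whole. "hand" is the closure, from -1 (fully open) to 1 (shut), set as the call begins (left out, the last holds). The fingers move at their own pace and stop on an object; "force" is the grip in N (left out, the last holds). Time passes only in rows, so rows that do not move let the fingers close. It gives the time, the measured TCP pose, the force, the opening and the grip force at its end, in the units of the state.
- get_obs(): the state, without advancing time (a new reading comes with each control period).
- camera(name): name is "scene" or "top"; returns the picture (400x640x3 uint8, red, green, blue); there is no depth.
- camera_params(name): a dict with "mtx" (3x3 intrinsics, pixels), "R" (3x3) and "t" (3): a world point X has camera coordinates R X + t. Camera axes: x right, y down, z forward; pixel columns grow to the right and rows downward; lengths in m; the calibration is good to about 2 mm. A picture is of the moment at which its call begins. camera_params takes no time and is no camera call.
- hand_in(): hands the job in; it is judged then, once.
The state is a dict: "clock": time; "joint_pos": joint angles; "joint_velocities": joint speeds; "tau": joint torques, N m; "position": TCP position; "ee_rot": TCP orientation; "ft_force": force on the tool from outside, world axes, zero at the start; "torque": the same for the moment, N m; "grip_width": opening from 0.0 (shut) to 1.0 (fully open); "grasp_force": force on a finger pad.
Only numpy, scipy, OpenCV 4.12 (cv2) and the standard library are available. Lean on these libraries where they do the work, as an engineer would, in place of code of your own. Each camera call takes 0.05 s, during which the arm holds its last target. There are 200 camera calls.

## Working session

There is one attempt and no reset: what is moved stays moved. The work goes in short steps, Python scripts to look and compute and a tool call to move; the robot and the scene stay as the last step left them, time stands still between calls to the robot, and variables do not carry over. Pictures are saved under pics/ and viewed, at most 10 in all, crops included, and the job is handed in when it is done.

Besides the shell and the picture viewer there is one more tool, called after ">>>" by a JSON object that holds its "method" and its "body". carry_out: Moves the arm, as the interface text tells. Its arguments: {"type":"object","properties":{"commands":{"type":"array"},"hand":{"type":"number"},"force":{"type":"number"}},"required":["commands"]}

```bash
ls; mkdir -p pics; python3 - <<'E'
from workcell import *
import cv2
print(get_obs())
for n in("scene","top"):
    cv2.imwrite(f"pics/{n}0.png",camera(n)[:,:,::-1]); print(n,camera_params(n))
E
```

```text
pics
{'clock': 0.0, 'joint_pos': array([ 1.17638721,  0.33288179, -0.06470033,  1.46093735,  0.02156858,
        1.3499151 , -0.08848629]), 'joint_velocities': array([-0.0009688 ,  0.00135164, -0.00070526, -0.0005855 ,  0.0003214 ,
       -0.00113919, -0.00019514]), 'tau': array([ 1.26384988e-03, -6.25443006e+01,  5.00043947e-02, -3.91604984e+01,
        1.63519563e-02,  9.93298483e-03,  2.72060851e-05]), 'position': array([ 0.22692969, -0.58193844,  0.23051163]), 'ee_rot': array([ 9.82766611e-01,  1.84849302e-01, -1.51866497e-04, -7.07724876e-04]), 'ft_force': array([ 0.2866993 , -0.03021126,  0.17201194]), 'torque': array([ 0.01216888, -0.01993074,  0.01202535]), 'grasp_force': 0.0, 'grip_width': 1.000272926875524}
scene {'mtx': array([[420.56618476,   0.        , 321.18772379],
       [  0.        , 420.56618476, 199.53215127],
       [  0.        ,   0.        ,   1.        ]]), 'R': array([[ 0.53359313, -0.84564668, -0.01265132],
       [-0.51097934, -0.31042988, -0.80158181],
       [ 0.67392765,  0.43418311, -0.59775124]]), 't': array([-0.26732024,  0.34851941,  0.53934659])}
top {'mtx': array([[406.89983681,   0.        , 308.97534716],
       [  0.        , 406.89983681, 201.68413029],
       [  0.        ,   0.        ,   1.        ]]), 'R': array([[-4.30411614e-03, -9.99990718e-01, -1.96401086e-04],
       [-9.88401937e-01,  4.28405019e-03, -1.51800061e-01],
       [ 1.51799493e-01, -4.59241879e-04, -9.88411201e-01]]), 't': array([0.00876002, 0.5406957 , 0.84431824])}
```

View pics/top0.png

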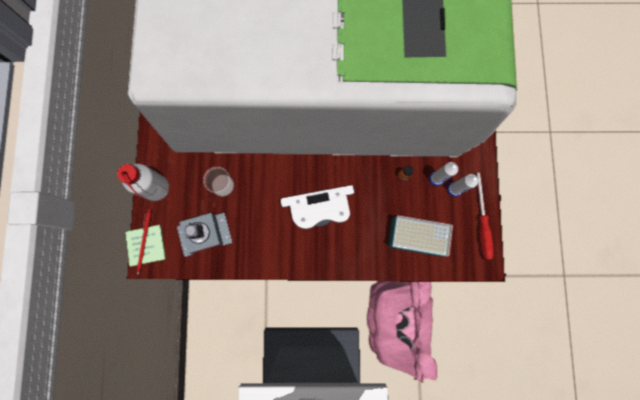

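View pics/scene0.png

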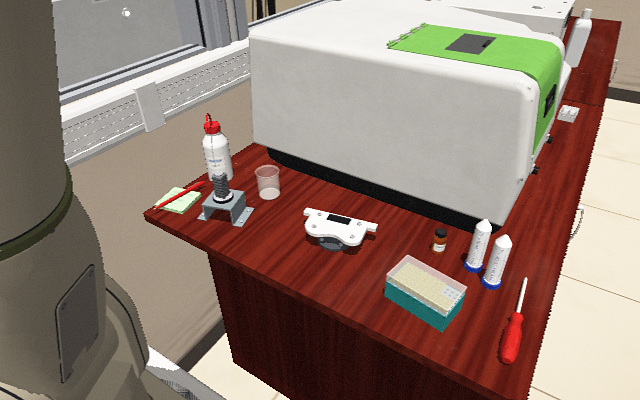

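The top view shows the cover plate at about (320,207) with its lugs at (283,201) and (353,189). The bracket with the tool is at (200,234), the beaker at (218,182), the vial at (405,173) and the tip box at (420,235). I'll look closer.

```bash
python3 - <<'E'
import cv2,numpy as np
t=cv2.imread("pics/top0.png");s=cv2.imread("pics/scene0.png")
z=lambda i,x,y,w,h,k:cv2.resize(i[y:y+h,x:x+w],None,fx=k,fy=k,interpolation=cv2.INTER_CUBIC)
cv2.imwrite("pics/c1.png",np.vstack([z(t,270,175,100,70,8)[:,:],]))
a=z(t,165,200,80,60,5); b=z(s,190,160,80,60,5)
c=z(s,295,195,100,60,8)
cv2.imwrite("pics/c2.png",np.vstack([np.hstack([a,b])]))
E
```

```text
(no output)
```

View pics/c1.png

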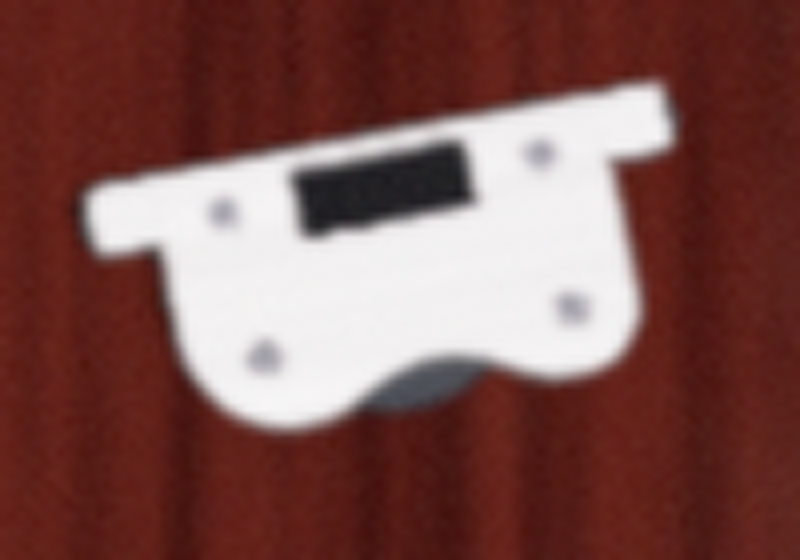

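View pics/c2.png

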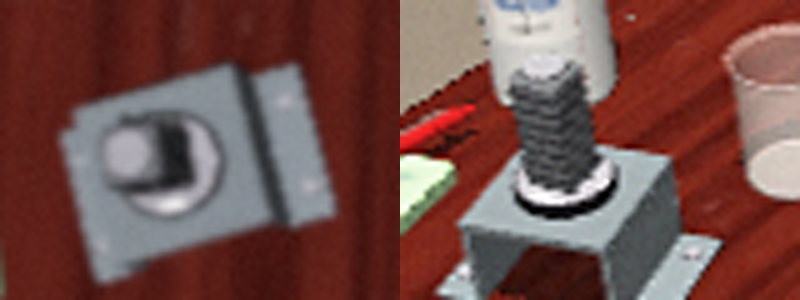

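The crop gives the outline clearly, and the plate is turned about +9°. The tool stands in the bracket at about (200,233), turned about +12°. Next I'll turn the pixels into world positions.

```bash
cat > h.py <<'E'
import numpy as np,cv2
from workcell import *
from scipy.spatial.transform import Rotation as Rn
def bp(n,uv,z):
    p=camera_params(n);uv=np.atleast_2d(uv).astype(float)
    d=np.c_[uv,np.ones(len(uv))]@np.linalg.inv(p["mtx"]).T@p["R"]; C=-p["R"].T@p["t"]
    return (C+d*((z-C[2])/d[:,2])[:,None])[:,:2]
def proj(n,X):
    p=camera_params(n);c=(np.atleast_2d(X)@p["R"].T+p["t"])@p["mtx"].T;return c[:,:2]/c[:,2:]
def tool(dw):  # world shift -> tool units
    return Rn.from_quat(get_obs()["ee_rot"]).inv().apply(dw)/0.04
E
python3 - <<'E'
from h import *
t=cv2.imread("pics/top0.png");k=8
c=cv2.resize(t[170:245,270:370],None,fx=k,fy=k,interpolation=cv2.INTER_CUBIC).min(2)
m=(c>118).astype(np.uint8)
cs,_=cv2.findContours(m,cv2.RETR_EXTERNAL,cv2.CHAIN_APPROX_NONE)
q=max(cs,key=cv2.contourArea)[:,0]
uv=(q+.5)/k-.5+[270,170]
W=bp("top",uv,.038); np.save("outline.npy",W)
print(cv2.minAreaRect((W*1000).astype(np.float32)))
a=cv2.approxPolyDP((W*1000).astype(np.float32).reshape(-1,1,2),1.2,True)[:,0];print(a.round(1))
C=camera_params("top");print("cam",-C["R"].T@C["t"])
# bracket top corners/ case ring from crop c2 (scale 5, offset 165,200)
f=lambda x,y:[(x+.5)/5-.5+165,(y+.5)/5-.5+200]
print("brk top edge pts",bp("top",[f(75,105),f(235,65),f(285,225),f(100,270)],.046))
print("ring c",bp("top",[f(175,162)],.053),"grip top",bp("top",[f(127,155)],.112))
g=lambda x,y:[(x+.5)/5-.5+190,(y+.5)/5-.5+160]
print("scene: case",bp("scene",[g(567-400,187)],.053),"top",bp("scene",[g(549-400,68)],.112))
print("vial",bp("top",[[405,173]],.053),"beaker",bp("top",[[218,182]],.06))
print("scene bracket corners",bp("scene",[g(460-400,222),g(605-400,245),g(676-400,160),g(530-400,145)],.046))
E
```

```text
((527.2266845703125, -16.13678741455078), (76.59532928466797, 163.10646057128906), 10.47054672241211)
[[ 5.666e+02 -9.180e+01]
 [ 5.778e+02 -8.790e+01]
 [ 5.776e+02 -7.770e+01]
 [ 5.514e+02  6.280e+01]
 [ 5.473e+02  6.910e+01]
 [ 5.409e+02  6.930e+01]
 [ 5.313e+02  6.490e+01]
 [ 5.326e+02  5.150e+01]
 [ 5.312e+02  4.880e+01]
 [ 5.019e+02  4.250e+01]
 [ 4.904e+02  3.380e+01]
 [ 4.841e+02  2.190e+01]
 [ 4.835e+02  9.700e+00]
 [ 4.865e+02  5.000e-01]
 [ 4.962e+02 -1.360e+01]
 [ 5.010e+02 -2.450e+01]
 [ 5.012e+02 -3.860e+01]
 [ 4.965e+02 -5.970e+01]
 [ 5.016e+02 -7.500e+01]
 [ 5.087e+02 -8.000e+01]
 [ 5.175e+02 -8.210e+01]
 [ 5.550e+02 -7.510e+01]
 [ 5.599e+02 -8.970e+01]]
cam [0.4062953  0.00683131 0.91661297]
brk top edge pts [[0.50007274 0.28469362]
 [0.51710377 0.21646185]
 [0.44831566 0.19295846]
 [0.42962704 0.27098244]]
ring c [[0.4748164 0.2389258]] grip top [[0.47298928 0.24217122]]
scene: case [[0.46792055 0.23355866]] top [[0.47245685 0.23597755]]
vial [[ 0.60101917 -0.20228038]] beaker [[0.58143531 0.20147517]]
scene bracket corners [[0.43089653 0.26328159]
 [0.45159038 0.19792717]
 [0.51563489 0.21299494]
 [0.48989561 0.27815078]]
```

>>> {"method": "carry_out", "body": {"commands": [[[0,0,0,0,0,0.61],[0,0,0,0,0,0.61],[0.56,-0.38,0,0,0,0],[0.56,-0.38,0,0,0,0],[0.56,-0.38,0,0,0,0],[0.56,-0.38,0,0,0,0],[0.56,-0.38,0,0,0,0],[0.56,-0.38,0,0,0,0],[0.56,-0.38,0,0,0,0],[0.56,-0.38,0,0,0,0],[0.56,-0.38,0,0,0,0],[0.56,-0.38,0,0,0,0],[0.56,-0.38,0,0,0,0],[0.56,-0.38,0,0,0,0],[0.56,-0.38,0,0,0,0],[0.56,-0.38,0,0,0,0]]], "hand": -1, "force": 110}}

```text
clock: 1.43
position: [0.4805, -0.2989, 0.231]
ee_rot: [0.993, 0.122, -0.0, -0.0]
ft_force: [0.1, 0.4, -0.2]
grip_width: 1.002
grasp_force: 0.0
```

>>> {"method": "carry_out", "body": {"commands": [[[0.17,-0.73,0,0,0,0],[0.17,-0.73,0,0,0,0],[0.17,-0.73,0,0,0,0],[0.17,-0.73,0,0,0,0],[0.17,-0.73,0,0,0,0],[0.17,-0.73,0,0,0,0],[0.17,-0.73,0,0,0,0],[0.17,-0.73,0,0,0,0],[0.17,-0.73,0,0,0,0],[0.17,-0.73,0,0,0,0],[0.17,-0.73,0,0,0,0],[0.17,-0.73,0,0,0,0],[0.17,-0.73,0,0,0,0],[0.17,-0.73,0,0,0,0],[0.17,-0.73,0,0,0,0],[0.17,-0.73,0,0,0,0]]]}}

```text
clock: 2.77
position: [0.4723, 0.1809, 0.2311]
ee_rot: [0.993, 0.122, -0.0, 0.0]
ft_force: [0.1, -0.1, 0.5]
grip_width: 0.994
grasp_force: 0.0
```

>>> {"method": "carry_out", "body": {"commands": [[[0.19,-0.7,0,0,0,0],[0.18,-0.7,0,0,0,0],[0,0,0.5,0,0,0],[0,0,0.5,0,0,0],[0,0,0.5,0,0,0],[0,0,0.5,0,0,0],[0,0,0.5,0,0,0],[0,0,0.5,0,0,0],[0,0,0.5,0,0,0],[0,0,0.5,0,0,0],[0,0,0.3,0,0,0],[0,0,0,0,0,0]]]}}

```text
clock: 3.77
position: [0.4719, 0.2366, 0.0568]
ee_rot: [0.993, 0.122, -0.002, 0.001]
ft_force: [0.1, 0.2, -0.4]
grip_width: 1.001
grasp_force: 0.0
```

```bash
python3 - <<'E'
from h import *
s=camera("scene");cv2.imwrite("pics/s1.png",cv2.resize(s[120:260,150:300],None,fx=4,fy=4,interpolation=cv2.INTER_CUBIC)[:,:,::-1])
o=get_obs();print(o["position"],o["ft_force"])
print(proj("scene",[[.473,.239,.112],[.473,.239,.053],o["position"]]))
E
```

```text
[0.47272116 0.23720614 0.0584296 ] [ 1.13503593 -0.38917266 -0.51808414]
[[218.52595759 172.67803237]
 [222.75570811 195.07856205]
 [222.89814517 193.39922247]]
```

View pics/s1.png

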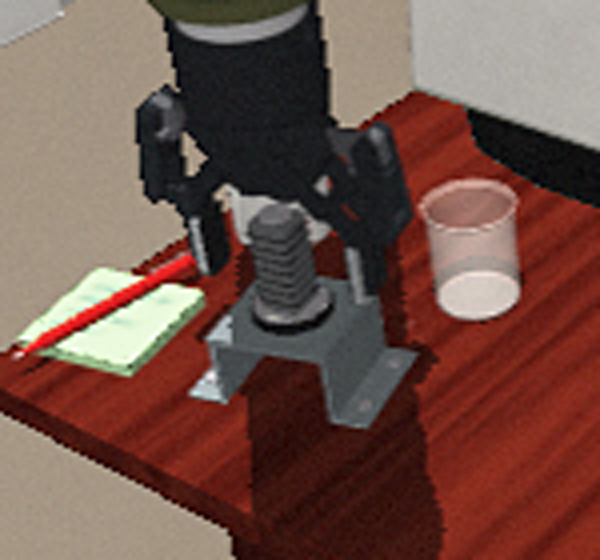

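The view shows the grip midway between the open fingers, its top at about (219,173), which matches the projection. I'll close the fingers.

>>> {"method": "carry_out", "body": {"commands": [[[0,0,0,0,0,0],[0,0,0,0,0,0],[0,0,0,0,0,0],[0,0,0,0,0,0],[0,0,0,0,0,0],[0,0,0,0,0,0],[0,0,0,0,0,0],[0,0,0,0,0,0],[0,0,0,0,0,0],[0,0,0,0,0,0],[0,0,0,0,0,0],[0,0,0,0,0,0]]], "hand": 1, "force": 110}}

```text
clock: 4.82
position: [0.474, 0.2379, 0.0601]
ee_rot: [0.993, 0.122, 0.001, -0.0]
ft_force: [-1.5, 1.1, 6.9]
grip_width: 0.27
grasp_force: 107.7
```

>>> {"method": "carry_out", "body": {"commands": [[[0,0,-0.1,0,0,0],[0,0,-0.2,0,0,0],[0,0,-0.3,0,0,0],[0,0,-0.3,0,0,0],[0,0,-0.2,0,0,0],[0,0,-0.1,0,0,0.3],[0,0,0,0,0,0.28],[0,0,0,0,0,0],[0,0,0,0,0,0]]]}}

```text
clock: 5.57
position: [0.4736, 0.2375, 0.1079]
ee_rot: [0.996, 0.092, 0.0, 0.0]
ft_force: [0.5, -1.0, -1.9]
grip_width: 0.265
grasp_force: 107.6
```

```bash
cat >> h.py <<'E'
YAW=np.deg2rad(10.5); ex=np.array([np.cos(YAW),np.sin(YAW)]); ey=np.array([np.sin(YAW),-np.cos(YAW)]) # tool axes
O=np.array([.5272,-.0161])
def pl(p): d=np.asarray(p)[...,:2]-O; return 1000*np.stack([d@ex,d@ey],-1)
def st():
    o=get_obs();f=o["ft_force"];print("plate xy",pl(o["position"]).round(2),"z",o["position"][2].round(4),"f(x,y,z)",(f[:2]@ex).round(2),(f[:2]@ey).round(2),f[2].round(2),"yaw",np.rad2deg(2*np.arctan2(o["ee_rot"][1],o["ee_rot"][0])).round(2),"grip",o["grip_width"].round(3),"t",o["clock"])
E
python3 - <<'E'
from h import *
W=pl(np.load("outline.npy"))
s=5;c=150
m=np.full((300*s,300*s),255,np.uint8);cv2.fillPoly(m,[((W+c)*s).round().astype(int)],0)
d=cv2.distanceTransform(m,cv2.DIST_L2,5)/s
cs,_=cv2.findContours((d<8.7).astype(np.uint8),cv2.RETR_EXTERNAL,cv2.CHAIN_APPROX_NONE)
P=cs[0][:,0]/s-c
# run part between left corner and right corner: concave ones
F=P[P[:,0]<5]
for yy in (-75,-73,-72,-71,-70,-69,68,69,70,71,72,73,75):
    q=P[(abs(P[:,1]-yy)<.15)&(P[:,0]<20)];print(yy,q[:,0].round(1)[:6])
np.save("path.npy",P)
import math
a=cv2.approxPolyDP((P*10).astype(np.int32).reshape(-1,1,2),3,True)[:,0]/10
print(a.tolist())
a=cv2.approxPolyDP((W).astype(np.float32).reshape(-1,1,2),.5,True)[:,0];print(a.round(1).tolist())
st()
E
```

```text
-75 [9.]
-73 [9.]
-72 [8.8 4.2 4.  3.8 3.6 3.4]
-71 [-12.  -12.2 -12.4 -12.6 -12.8 -13. ]
-70 [-17.8 -18.  -18.2]
-69 [-21.2 -21.4]
68 [-32.6]
69 [-31.  -30.8]
70 [-29.2 -29.  -28.8]
71 [-25.8 -25.6 -25.4 -25.2 -25. ]
72 [-11.4 -11.2 -11.  -10.8 -10.6  -8.6]
73 [9.2]
75 [9.2]
[[30.4, -90.0], [25.0, -90.0], [19.4, -89.0], [16.4, -88.0], [12.5, -85.2], [10.1, -81.4], [9.1, -76.2], [9.0, -72.8], [8.5, -71.6], [4.1, -72.0], [-0.8, -71.4], [-8.4, -71.6], [-16.8, -70.4], [-21.0, -69.2], [-24.5, -67.6], [-31.4, -63.4], [-36.0, -59.8], [-38.8, -56.4], [-43.8, -48.2], [-45.8, -41.2], [-46.8, -34.4], [-46.8, -30.0], [-45.4, -21.4], [-43.4, -15.5], [-42.5, -14.4], [-42.0, -12.5], [-40.0, -8.1], [-39.5, -7.8], [-39.0, -5.5], [-37.5, -3.0], [-36.0, 3.1], [-36.5, 10.1], [-37.2, 11.1], [-38.0, 15.0], [-43.8, 26.1], [-45.8, 31.5], [-46.8, 36.8], [-46.4, 48.1], [-45.4, 52.8], [-43.2, 58.0], [-39.8, 62.4], [-36.8, 65.0], [-29.8, 69.8], [-27.5, 70.6], [-20.4, 71.8], [8.8, 71.8], [10.5, 81.4], [13.4, 86.0], [17.5, 88.8], [24.1, 90.1], [28.4, 89.6], [32.5, 89.8], [37.5, 89.0], [40.1, 88.0], [42.4, 86.4],
[... 2266 characters left out ...]
nt call last):
  File "<stdin>", line 17, in <module>
  File "h.py", line 16, in st
    o=get_obs();f=o["ft_force"];print("plate xy",pl(o["position"]).round(2),"z",o["position"][2].round(4),"f(x,y,z)",(f[:2]@ex).round(2),(f[:2]@ey).round(2),f[2].round(2),"yaw",np.rad2deg(2*np.arctan2(o["ee_rot"][1],o["ee_rot"][0])).round(2),"grip",o["grip_width"].round(3),"t",o["clock"])
                                                                                                                                                                                                                                                         ^^^^^^^^^^^^^^^^^^^^^
AttributeError: 'float' object has no attribute 'round'
```

>>> {"method": "carry_out", "body": {"commands": [[[0.02,0.3,0,0,0,0],[0.02,0.5,0,0,0,0],[0.02,0.6,0,0,0,0],[0.02,0.6,0,0,0,0],[0.02,0.6,0,0,0,0],[0.01,0.6,0,0,0,0],[0,0.6,0,0,0,0],[0,0.4,0,0,0,0],[0,0.02,0.2,0,0,0],[0,0,0.3,0,0,0],[0,0,0.3,0,0,0],[0,0,0.2,0,0,0],[0,0,0.12,0,0,0],[0,0,0,0,0,0],[0,0,0,0,0,0]]]}}

```text
clock: 6.82
position: [0.5084, 0.073, 0.0622]
ee_rot: [0.996, 0.092, -0.0, -0.0]
ft_force: [0.5, 0.2, -1.4]
grip_width: 0.265
grasp_force: 107.7
```

```bash
sed -i 's/,o\["grip_width"\].round(3),"t",o\["clock"\]/,o["grip_width"],"t",o["clock"]/; ' h.py; python3 - <<'E'
from h import *
st();s=camera("scene");cv2.imwrite("pics/s2.png",cv2.resize(s[150:270,260:400],None,fx=5,fy=5,interpolation=cv2.INTER_CUBIC)[:,:,::-1])
for i in range(3): camera("top");st()
E
```

```text
plate xy [ -2.28 -91.02] z 0.0622 f(x,y,z) 0.53 -0.15 -1.39 yaw 10.57 grip 0.26530060763229074 t 6.8167
plate xy [ -1.8 -90.7] z 0.0629 f(x,y,z) -0.33 1.12 -0.69 yaw 10.54 grip 0.27009438960779103 t 6.9167
plate xy [ -1.76 -90.55] z 0.063 f(x,y,z) 0.1 0.71 -1.62 yaw 10.52 grip 0.2671650578660776 t 6.9667
plate xy [ -1.84 -90.46] z 0.063 f(x,y,z) -0.86 -0.57 -2.03 yaw 10.51 grip 0.26643762424443834 t 7.0167
```

View pics/s2.png

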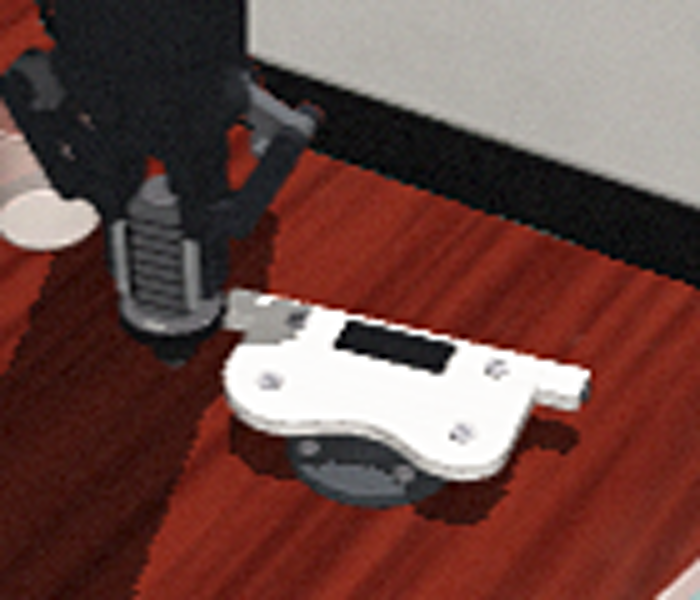

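The view shows the tool upright at about (175,300 in the crop), clear to the left of the plate with its wheel at rim height. I'll feel for the rim.

>>> {"method": "carry_out", "body": {"commands": [[[0,0.1,0,0,0,0],[0,0.1,0,0,0,0],[0,0.1,0,0,0,0],[0,0.05,0,0,0,0],[0,0,0,0,0,0],[0,0,0,0,0,0]]]}}

```text
clock: 7.52
position: [0.5112, 0.0583, 0.0625]
ee_rot: [0.996, 0.091, 0.0, 0.0]
ft_force: [0.5, 0.1, -0.7]
grip_width: 0.266
grasp_force: 107.8
```

>>> {"method": "carry_out", "body": {"commands": [[[0,0.02,0,0,0,0],[0,0,0,0,0,0],[0,0,0,0,0,0]]]}}

```text
clock: 7.77
position: [0.5113, 0.0579, 0.0625]
ee_rot: [0.996, 0.092, 0.0, -0.0]
ft_force: [0.3, -0.3, -1.5]
grip_width: 0.263
grasp_force: 107.8
```

>>> {"method": "carry_out", "body": {"commands": [[[0,0.02,0,0,0,0],[0,0,0,0,0,0],[0,0,0,0,0,0]]]}}

```text
clock: 8.02
position: [0.5114, 0.057, 0.0625]
ee_rot: [0.996, 0.092, 0.0, 0.0]
ft_force: [-0.4, 0.6, -2.2]
grip_width: 0.269
grasp_force: 107.8
```

>>> {"method": "carry_out", "body": {"commands": [[[0,0.025,0,0,0,0],[0,0,0,0,0,0],[0,0,0,0,0,0]]]}}

```text
clock: 8.27
position: [0.5116, 0.056, 0.0625]
ee_rot: [0.996, 0.091, 0.0, 0.0]
ft_force: [0.6, -0.9, -1.3]
grip_width: 0.267
grasp_force: 107.8
```

>>> {"method": "carry_out", "body": {"commands": [[[0,0.02,0,0,0,0],[0,0,0,0,0,0],[0,0,0,0,0,0]]]}}

```text
clock: 8.52
position: [0.5118, 0.0552, 0.0625]
ee_rot: [0.996, 0.091, 0.0, 0.0]
ft_force: [-0.3, -1.6, -1.3]
grip_width: 0.268
grasp_force: 107.8
```

>>> {"method": "carry_out", "body": {"commands": [[[0,0.02,0,0,0,0],[0,0,0,0,0,0],[0,0,0,0,0,0]]]}}

```text
clock: 8.77
position: [0.5119, 0.0544, 0.0625]
ee_rot: [0.996, 0.091, 0.0, 0.0]
ft_force: [0.4, 0.3, -1.2]
grip_width: 0.266
grasp_force: 107.8
```

>>> {"method": "carry_out", "body": {"commands": [[[0,0.02,0,0,0,0],[0,0,0,0,0,0],[0,0,0,0,0,0]]]}}

```text
clock: 9.02
position: [0.512, 0.0539, 0.0625]
ee_rot: [0.996, 0.092, -0.0, -0.0]
ft_force: [-0.5, 2.1, -1.3]
grip_width: 0.272
grasp_force: 107.7
```

>>> {"method": "carry_out", "body": {"commands": [[[0,0.02,0,0,0,0],[0,0,0,0,0,0],[0,0,0,0,0,0]]]}}

```text
clock: 9.27
position: [0.5121, 0.0537, 0.0625]
ee_rot: [0.996, 0.092, 0.0, -0.0]
ft_force: [-1.0, 5.6, -0.6]
grip_width: 0.266
grasp_force: 107.8
```

>>> {"method": "carry_out", "body": {"commands": [[[0,0.02,0,0,0,0],[0,0,0,0,0,0],[0,0,0,0,0,0]]]}}

```text
clock: 9.52
position: [0.5121, 0.0536, 0.0625]
ee_rot: [0.996, 0.092, -0.0, -0.001]
ft_force: [-1.6, 7.0, -0.9]
grip_width: 0.266
grasp_force: 107.9
```

>>> {"method": "carry_out", "body": {"commands": [[[0,-0.13,0,0,0,0],[0.1,0,0,0,0,0],[0.08,0,0,0,0,0],[0,0,0,0,0,0],[0,0,0,0,0,0],[0,0,0,0,0,0]]]}}

```text
clock: 10.02
position: [0.5185, 0.0582, 0.0624]
ee_rot: [0.996, 0.091, -0.0, 0.0]
ft_force: [-0.8, -0.3, -0.6]
grip_width: 0.267
grasp_force: 108.2
```

>>> {"method": "carry_out", "body": {"commands": [[[0.025,0,0,0,0,0],[0,0,0,0,0,0],[0,0,0,0,0,0]]]}}

```text
clock: 10.27
position: [0.5194, 0.0586, 0.0625]
ee_rot: [0.996, 0.091, 0.0, 0.0]
ft_force: [0.5, -0.1, -1.7]
grip_width: 0.27
grasp_force: 108.2
```

>>> {"method": "carry_out", "body": {"commands": [[[0.02,0,0,0,0,0],[0,0,0,0,0,0],[0,0,0,0,0,0]]]}}

```text
clock: 10.52
position: [0.5203, 0.0588, 0.0625]
ee_rot: [0.996, 0.092, 0.0, 0.0]
ft_force: [0.6, 0.3, -1.8]
grip_width: 0.268
grasp_force: 108.2
```

>>> {"method": "carry_out", "body": {"commands": [[[0.02,0,0,0,0,0],[0,0,0,0,0,0],[0,0,0,0,0,0]]]}}

```text
clock: 10.77
position: [0.5208, 0.0589, 0.0624]
ee_rot: [0.996, 0.092, -0.0, 0.0]
ft_force: [-1.6, -0.3, -0.6]
grip_width: 0.269
grasp_force: 108.3
```

>>> {"method": "carry_out", "body": {"commands": [[[0.02,0,0,0,0,0],[0,0,0,0,0,0],[0,0,0,0,0,0]]]}}

```text
clock: 11.02
position: [0.5211, 0.059, 0.0622]
ee_rot: [0.996, 0.092, -0.001, 0.0]
ft_force: [-4.9, -0.6, 0.8]
grip_width: 0.266
grasp_force: 108.5
```

>>> {"method": "carry_out", "body": {"commands": [[[0.02,0,0,0,0,0],[0,0,0,0,0,0],[0,0,0,0,0,0]]]}}

```text
clock: 11.27
position: [0.5212, 0.059, 0.062]
ee_rot: [0.996, 0.091, -0.002, 0.0]
ft_force: [-7.9, -1.0, 2.7]
grip_width: 0.264
grasp_force: 108.7
```

>>> {"method": "carry_out", "body": {"commands": [[[-0.135,0,0,0,0,0],[0,0,0,0,0,0],[0,0,0,0,0,0],[0.03,0.03,0,0,0,0],[0.03,0.03,0,0,0,0],[0.03,0.03,0,0,0,0],[0.025,0.03,0,0,0,0],[0,0,0,0,0,0],[0,0,0,0,0,0]]]}}

```text
clock: 12.02
position: [0.5217, 0.0555, 0.0623]
ee_rot: [0.996, 0.092, -0.001, -0.001]
ft_force: [-5.1, 3.1, 2.3]
grip_width: 0.272
grasp_force: 108.8
```

```bash
python3 - <<'E'
from h import *
st()
E
```

```text
plate xy [  7.66 -71.43] z 0.0623 f(x,y,z) -4.43 -3.98 2.34 yaw 10.55 grip 0.2715325023768186 t 12.0167
```

>>> {"method": "carry_out", "body": {"commands": [[[-0.03,0,0,0,0,0],[-0.04,0,0,0,0,0],[-0.04,0,0,0,0,0],[-0.04,0,0,0,0,0],[-0.04,0,0,0,0,0],[-0.04,0,0,0,0,0],[-0.04,0,0,0,0,0],[-0.04,0,0,0,0,0],[-0.04,0,0,0,0,0],[-0.04,0,0,0,0,0]]]}}

```text
clock: 12.85
position: [0.5073, 0.0528, 0.0624]
ee_rot: [0.996, 0.092, 0.0, -0.001]
ft_force: [-1.2, 5.8, -3.5]
grip_width: 0.265
grasp_force: 108.2
```

```bash
python3 - <<'E'
from h import *
st()
import numpy as np
# left arc, cmd steps by 2.5 deg, R 38.4
for R in (38.4,):
    a=np.deg2rad(np.arange(0,91,3)); p=np.c_[-R*np.sin(a),-R*np.cos(a)]
    print((np.diff(p,axis=0)/40).round(3).tolist())
E
```

```text
plate xy [ -7.05 -71.42] z 0.0624 f(x,y,z) -0.12 -5.96 -3.52 yaw 10.56 grip 0.2653938772485472 t 12.85
[[-0.05, 0.001], [-0.05, 0.004], [-0.05, 0.007], [-0.049, 0.009], [-0.049, 0.012], [-0.048, 0.014], [-0.047, 0.017], [-0.046, 0.019], [-0.045, 0.022], [-0.044, 0.024], [-0.043, 0.026], [-0.041, 0.028], [-0.04, 0.031], [-0.038, 0.033], [-0.036, 0.035], [-0.035, 0.036], [-0.033, 0.038], [-0.031, 0.04], [-0.028, 0.041], [-0.026, 0.043], [-0.024, 0.044], [-0.022, 0.045], [-0.019, 0.046], [-0.017, 0.047], [-0.014, 0.048], [-0.012, 0.049], [-0.009, 0.049], [-0.007, 0.05], [-0.004, 0.05], [-0.001, 0.05]]
```

>>> {"method": "carry_out", "body": {"commands": [[[-0.025,0,0,0,0,0],[-0.05,0.001,0,0,0,0],[-0.05,0.004,0,0,0,0],[-0.05,0.007,0,0,0,0],[-0.049,0.009,0,0,0,0],[-0.049,0.012,0,0,0,0],[-0.048,0.014,0,0,0,0]]]}}

```text
clock: 13.43
position: [0.4947, 0.0486, 0.0624]
ee_rot: [0.996, 0.092, -0.0, -0.001]
ft_force: [-3.3, 6.2, -1.2]
grip_width: 0.268
grasp_force: 108.1
```

```bash
python3 - <<'E'
from h import *
st()
E
```

```text
plate xy [-20.18 -69.57] z 0.0624 f(x,y,z) -2.12 -6.74 -1.17 yaw 10.56 grip 0.2682472696731988 t 13.4333
```

>>> {"method": "carry_out", "body": {"commands": [[[-0.047,0.017,0,0,0,0],[-0.046,0.019,0,0,0,0],[-0.045,0.022,0,0,0,0],[-0.044,0.024,0,0,0,0],[-0.043,0.026,0,0,0,0],[-0.041,0.028,0,0,0,0],[-0.04,0.031,0,0,0,0]]]}}

```text
clock: 14.02
position: [0.4833, 0.0396, 0.0623]
ee_rot: [0.996, 0.092, -0.001, -0.001]
ft_force: [-5.6, 4.8, -0.1]
grip_width: 0.269
grasp_force: 108.2
```

```bash
python3 - <<'E'
from h import *
st()
E
```

```text
plate xy [-32.99 -62.8 ] z 0.0623 f(x,y,z) -4.6 -5.75 -0.11 yaw 10.56 grip 0.2686752551756474 t 14.0167
```

>>> {"method": "carry_out", "body": {"commands": [[[-0.038,0.033,0,0,0,0],[-0.037,0.035,0,0,0,0],[-0.035,0.036,0,0,0,0],[-0.033,0.038,0,0,0,0],[-0.031,0.04,0,0,0,0],[-0.028,0.041,0,0,0,0],[-0.026,0.043,0,0,0,0]]]}}

```text
clock: 14.6
position: [0.4758, 0.0268, 0.0621]
ee_rot: [0.996, 0.092, -0.002, -0.0]
ft_force: [-6.8, 3.2, 1.7]
grip_width: 0.267
grasp_force: 108.4
```

```bash
python3 - <<'E'
from h import *
st()
E
```

```text
plate xy [-42.76 -51.55] z 0.0621 f(x,y,z) -6.11 -4.39 1.68 yaw 10.53 grip 0.2673061902779684 t 14.6
```

>>> {"method": "carry_out", "body": {"commands": [[[-0.024,0.044,0,0,0,0],[-0.022,0.045,0,0,0,0],[-0.019,0.046,0,0,0,0],[-0.017,0.047,0,0,0,0],[-0.014,0.048,0,0,0,0],[-0.012,0.049,0,0,0,0]]]}}

```text
clock: 15.1
position: [0.4735, 0.0142, 0.062]
ee_rot: [0.996, 0.091, -0.002, 0.0]
ft_force: [-6.2, 0.5, 1.1]
grip_width: 0.267
grasp_force: 108.6
```

```bash
python3 - <<'E'
from h import *
st()
# contact path on the front: smooth the vision path, shift -1.5 in x, offset inward 1.7
P=np.load("path.npy")+[-1.5,.1]
F=P[(P[:,0]<-33)&(P[:,1]>-45)&(P[:,1]<55)];F=F[np.argsort(F[:,1])]
from scipy.interpolate import UnivariateSpline
s=UnivariateSpline(F[:,1]+1e-6*np.arange(len(F)),F[:,0],k=4,s=len(F)*.09)
y=np.arange(-45,56,3.);m=s.derivative()(y);x=s(y);n=np.hypot(1,m)
C=np.c_[x+1.7/n,y-1.7*m/n]
for a,b,c,d in zip(y,x,m,C):print(a,b.round(1),np.rad2deg(np.arctan(c)).round(0),d.round(1))
E
```

```text
plate xy [-47.29 -39.62] z 0.062 f(x,y,z) -6.02 -1.67 1.12 yaw 10.49 grip 0.2670946794478543 t 15.1
-45.0 -46.5 -4.0 [-44.8 -44.9]
-42.0 -46.9 -10.0 [-45.2 -41.7]
-39.0 -47.5 -11.0 [-45.8 -38.7]
-36.0 -48.0 -9.0 [-46.3 -35.7]
-33.0 -48.4 -5.0 [-46.7 -32.9]
-30.0 -48.5 1.0 [-46.8 -30. ]
-27.0 -48.2 8.0 [-46.6 -27.2]
-24.0 -47.6 15.0 [-46.  -24.4]
-21.0 -46.7 20.0 [-45.1 -21.6]
-18.0 -45.5 23.0 [-43.9 -18.7]
-15.0 -44.1 25.0 [-42.6 -15.7]
-12.0 -42.8 24.0 [-41.2 -12.7]
-9.0 -41.5 23.0 [-39.9  -9.7]
-6.0 -40.3 20.0 [-38.7  -6.6]
-3.0 -39.3 16.0 [-37.7  -3.5]
0.0 -38.6 11.0 [-36.9  -0.3]
3.0 -38.2 5.0 [-36.5   2.8]
6.0 -38.1 -1.0 [-36.4   6. ]
9.0 -38.3 -7.0 [-36.6   9.2]
12.0 -38.8 -13.0 [-37.2  12.4]
15.0 -39.7 -18.0 [-38.1  15.5]
18.0 -40.8 -22.0 [-39.3  18.6]
21.0 -42.1 -25.0 [-40.6  21.7]
24.0 -43.6 -26.0 [-42.1  24.7]
27.0 -45.0 -25.0 [-43.5  27.7]
30.0 -46.4 -23.0 [-44.8  30.7]
33.0 -47.5 -18.0 [-45.9  33.5]
36.0 -48.3 -11.0 [-46.6  36.3]
39.0 -48.7 -3.0 [-47.   39.1]
42.0 -48.6 4.0 [-47.   41.9]
45.0 -48.3 10.0 [-46.6  44.7]
48.0 -47.7 12.0 [-46.   47.6]
51.0 -47.0 11.0 [-45.4  50.7]
54.0 -46.6 5.0 [-44.9  53.9]
```

>>> {"method": "carry_out", "body": {"commands": [[[-0.01,0.05,0,0,0,0],[-0.008,0.05,0,0,0,0],[-0.005,0.05,0,0,0,0],[-0.005,0.05,0,0,0,0],[0,0.05,0,0,0,0],[0.005,0.05,0,0,0,0]]]}}

```text
clock: 15.6
position: [0.4752, 0.0019, 0.062]
ee_rot: [0.996, 0.091, -0.001, 0.0]
ft_force: [-6.0, -1.2, -1.8]
grip_width: 0.265
grasp_force: 108.3
```

```bash
python3 - <<'E'
from h import *
st()
E
```

```text
plate xy [-47.86 -27.21] z 0.062 f(x,y,z) -6.16 0.06 -1.78 yaw 10.48 grip 0.264800352990051 t 15.6
```

>>> {"method": "carry_out", "body": {"commands": [[[0.01,0.05,0,0,0,0],[0.013,0.048,0,0,0,0],[0.015,0.05,0,0,0,0],[0.018,0.048,0,0,0,0]]]}}

```text
clock: 15.93
position: [0.4788, -0.0058, 0.062]
ee_rot: [0.996, 0.091, -0.001, 0.001]
ft_force: [-5.9, -3.0, -1.6]
grip_width: 0.265
grasp_force: 108.3
```

```bash
python3 - <<'E'
from h import *
st()
E
```

```text
plate xy [-45.68 -18.91] z 0.062 f(x,y,z) -6.33 1.85 -1.58 yaw 10.46 grip 0.2654345130492973 t 15.9333
```

>>> {"method": "carry_out", "body": {"commands": [[[0.02,0.048,0,0,0,0],[0.022,0.048,0,0,0,0],[0.021,0.046,0,0,0,0],[0.021,0.047,0,0,0,0],[0.02,0.048,0,0,0,0]]]}}

```text
clock: 16.35
position: [0.485, -0.0144, 0.062]
ee_rot: [0.996, 0.091, -0.001, 0.001]
ft_force: [-3.7, -2.7, -2.9]
grip_width: 0.267
grasp_force: 108.2
```

```bash
python3 - <<'E'
from h import *
st()
E
```

```text
plate xy [-41.2   -9.34] z 0.062 f(x,y,z) -4.12 2.03 -2.87 yaw 10.45 grip 0.2668297251876512 t 16.35
```

>>> {"method": "carry_out", "body": {"commands": [[[0.027,0.046,0,0,0,0],[0.021,0.048,0,0,0,0],[0.018,0.049,0,0,0,0],[0.014,0.05,0,0,0,0],[0.011,0.05,0,0,0,0]]]}}

```text
clock: 16.77
position: [0.4904, -0.0228, 0.0621]
ee_rot: [0.996, 0.091, -0.001, 0.0]
ft_force: [-5.9, -2.0, -2.6]
grip_width: 0.269
grasp_force: 108.3
```

```bash
python3 - <<'E'
from h import *
st()
E
```

```text
plate xy [-37.4   -0.08] z 0.0621 f(x,y,z) -6.2 0.84 -2.62 yaw 10.47 grip 0.26943602973796443 t 16.7667
```

>>> {"method": "carry_out", "body": {"commands": [[[0.006,0.05,0,0,0,0],[0.003,0.05,0,0,0,0],[0.001,0.05,0,0,0,0],[-0.002,0.05,0,0,0,0],[-0.006,0.05,0,0,0,0]]]}}

```text
clock: 17.18
position: [0.4924, -0.0319, 0.0622]
ee_rot: [0.996, 0.092, -0.001, -0.0]
ft_force: [-4.7, 0.3, -2.5]
grip_width: 0.263
grasp_force: 108.3
```

```bash
python3 - <<'E'
from h import *
st()
E
```

```text
plate xy [-37.1    9.15] z 0.0622 f(x,y,z) -4.6 -1.11 -2.52 yaw 10.51 grip 0.26269510451576966 t 17.1833
```

>>> {"method": "carry_out", "body": {"commands": [[[-0.006,0.05,0,0,0,0],[-0.011,0.05,0,0,0,0],[-0.014,0.048,0,0,0,0],[-0.017,0.048,0,0,0,0]]]}}

```text
clock: 17.52
position: [0.4916, -0.0393, 0.0622]
ee_rot: [0.996, 0.092, -0.001, -0.001]
ft_force: [-8.1, 2.6, -0.5]
grip_width: 0.265
grasp_force: 108.5
```

```bash
python3 - <<'E'
from h import *
st()
E
```

```text
plate xy [-39.25  16.28] z 0.0622 f(x,y,z) -7.45 -4.07 -0.5 yaw 10.54 grip 0.2651055321900683 t 17.5167
```

>>> {"method": "carry_out", "body": {"commands": [[[-0.028,0.045,0,0,0,0],[-0.025,0.045,0,0,0,0],[-0.023,0.045,0,0,0,0],[-0.022,0.045,0,0,0,0]]]}}

```text
clock: 17.85
position: [0.4891, -0.0468, 0.0622]
ee_rot: [0.996, 0.092, -0.001, -0.001]
ft_force: [-7.3, 2.6, -0.5]
grip_width: 0.269
grasp_force: 108.5
```

```bash
python3 - <<'E'
from h import *
st()
E
```

```text
plate xy [-43.1   23.25] z 0.0622 f(x,y,z) -6.7 -3.87 -0.47 yaw 10.55 grip 0.26890474010422355 t 17.85
```

>>> {"method": "carry_out", "body": {"commands": [[[-0.024,0.045,0,0,0,0],[-0.022,0.046,0,0,0,0],[-0.02,0.047,0,0,0,0],[-0.016,0.048,0,0,0,0]]]}}

```text
clock: 18.18
position: [0.4871, -0.0551, 0.0621]
ee_rot: [0.996, 0.092, -0.001, -0.0]
ft_force: [-7.3, 1.4, -0.9]
grip_width: 0.268
grasp_force: 108.4
```

```bash
python3 - <<'E'
from h import *
st()
E
```

```text
plate xy [-46.51  31.05] z 0.0621 f(x,y,z) -6.95 -2.75 -0.86 yaw 10.53 grip 0.2681498761409201 t 18.1833
```

>>> {"method": "carry_out", "body": {"commands": [[[-0.015,0.05,0,0,0,0],[-0.011,0.05,0,0,0,0],[-0.007,0.05,0,0,0,0],[-0.003,0.05,0,0,0,0],[0,0.05,0,0,0,0]]]}}

```text
clock: 18.6
position: [0.4876, -0.0659, 0.0621]
ee_rot: [0.996, 0.092, -0.001, -0.0]
ft_force: [-6.6, -0.9, -0.3]
grip_width: 0.267
grasp_force: 108.4
```

```bash
python3 - <<'E'
from h import *
st()
R=28.4;a=np.deg2rad(np.arange(0,91,4));p=np.c_[-R*np.cos(a),R*np.sin(a)];print((np.diff(p,axis=0)/40).round(3).tolist())
E
```

```text
plate xy [-48.02  41.76] z 0.0621 f(x,y,z) -6.66 -0.36 -0.33 yaw 10.51 grip 0.26733068703961377 t 18.6
[[0.002, 0.05], [0.005, 0.049], [0.009, 0.049], [0.012, 0.048], [0.015, 0.047], [0.019, 0.046], [0.022, 0.045], [0.025, 0.043], [0.028, 0.041], [0.031, 0.039], [0.033, 0.037], [0.036, 0.034], [0.038, 0.032], [0.04, 0.029], [0.042, 0.026], [0.044, 0.023], [0.045, 0.02], [0.047, 0.017], [0.048, 0.014], [0.048, 0.01], [0.049, 0.007], [0.049, 0.003]]
```

>>> {"method": "carry_out", "body": {"commands": [[[0.002,0.05,0,0,0,0],[0.005,0.049,0,0,0,0],[0.009,0.049,0,0,0,0],[0.012,0.048,0,0,0,0]]]}}

```text
clock: 18.93
position: [0.4899, -0.074, 0.0621]
ee_rot: [0.996, 0.091, -0.001, 0.0]
ft_force: [-8.1, -1.9, -0.1]
grip_width: 0.27
grasp_force: 108.5
```

```bash
python3 - <<'E'
from h import *
st()
E
```

```text
plate xy [-47.24  50.11] z 0.0621 f(x,y,z) -8.27 0.4 -0.07 yaw 10.48 grip 0.269869906136402 t 18.9333
```

>>> {"method": "carry_out", "body": {"commands": [[[0.008,0.048,0,0,0,0],[0.012,0.047,0,0,0,0],[0.016,0.045,0,0,0,0]]]}}

```text
clock: 19.18
position: [0.4928, -0.0795, 0.0622]
ee_rot: [0.996, 0.091, -0.001, 0.0]
ft_force: [-4.6, -3.4, -2.8]
grip_width: 0.266
grasp_force: 108.2
```

```bash
python3 - <<'E'
from h import *
st()
E
```

```text
plate xy [-45.36  56.06] z 0.0622 f(x,y,z) -5.12 2.48 -2.84 yaw 10.46 grip 0.26589697540334073 t 19.1833
```

>>> {"method": "carry_out", "body": {"commands": [[[0.028,0.042,0,0,0,0],[0.03,0.04,0,0,0,0],[0.032,0.038,0,0,0,0],[0.034,0.036,0,0,0,0]]]}}

```text
clock: 19.52
position: [0.4989, -0.0855, 0.0622]
ee_rot: [0.996, 0.091, -0.001, 0.001]
ft_force: [-5.0, -5.9, -2.6]
grip_width: 0.269
grasp_force: 108.3
```

```bash
python3 - <<'E'
from h import *
st()
E
```

```text
plate xy [-40.49  63.13] z 0.0622 f(x,y,z) -6.01 4.87 -2.63 yaw 10.43 grip 0.26852978370348973 t 19.5167
```

>>> {"method": "carry_out", "body": {"commands": [[[0.034,0.036,0,0,0,0],[0.037,0.033,0,0,0,0],[0.039,0.03,0,0,0,0],[0.041,0.027,0,0,0,0]]]}}

```text
clock: 19.85
position: [0.5064, -0.0895, 0.0624]
ee_rot: [0.996, 0.091, 0.0, 0.001]
ft_force: [-2.4, -6.3, -4.0]
grip_width: 0.266
grasp_force: 108.2
```

```bash
python3 - <<'E'
from h import *
st()
E
```

```text
plate xy [-33.8   68.38] z 0.0624 f(x,y,z) -3.52 5.79 -4.0 yaw 10.42 grip 0.2658836382447092 t 19.85
```

>>> {"method": "carry_out", "body": {"commands": [[[0.043,0.024,0,0,0,0],[0.045,0.021,0,0,0,0],[0.046,0.017,0,0,0,0],[0.047,0.014,0,0,0,0]]]}}

```text
clock: 20.18
position: [0.5149, -0.091, 0.0627]
ee_rot: [0.996, 0.091, 0.001, 0.001]
ft_force: [-0.1, -5.6, -3.9]
grip_width: 0.265
grasp_force: 108.2
```

```bash
python3 - <<'E'
from h import *
st()
E
```

```text
plate xy [-25.77  71.36] z 0.0627 f(x,y,z) -1.11 5.51 -3.94 yaw 10.43 grip 0.26464850706429993 t 20.1833
```

>>> {"method": "carry_out", "body": {"commands": [[[0.048,0.01,0,0,0,0],[0.049,0.006,0,0,0,0],[0.05,0.002,0,0,0,0],[0.05,0,0,0,0,0]]]}}

```text
clock: 20.52
position: [0.5231, -0.09, 0.063]
ee_rot: [0.996, 0.091, 0.001, 0.001]
ft_force: [0.6, -5.2, -5.1]
grip_width: 0.267
grasp_force: 108.2
```

```bash
python3 - <<'E'
from h import *
st()
E
```

```text
plate xy [-17.48  71.94] z 0.063 f(x,y,z) -0.39 5.24 -5.11 yaw 10.44 grip 0.2670982002621265 t 20.5167
```

>>> {"method": "carry_out", "body": {"commands": [[[0.05,0,0,0,0,0],[0.05,0,0,0,0,0],[0.05,0,0,0,0,0],[0.05,0,0,0,0,0],[0.05,0,0,0,0,0],[0.05,0,0,0,0,0],[0.05,0,0,0,0,0],[0.05,0,0,0,0,0],[0.05,0,0,0,0,0]]]}}

```text
clock: 21.27
position: [0.5408, -0.0866, 0.063]
ee_rot: [0.996, 0.091, 0.001, 0.001]
ft_force: [0.8, -5.5, -3.7]
grip_width: 0.266
grasp_force: 108.2
```

```bash
python3 - <<'E'
from h import *
st()
E
```

```text
plate xy [ 0.56 71.85] z 0.063 f(x,y,z) -0.25 5.5 -3.67 yaw 10.45 grip 0.26639007840764617 t 21.2667
```

>>> {"method": "carry_out", "body": {"commands": [[[0.03,0,0,0,0,0],[0.03,0,0,0,0,0],[0.03,0,0,0,0,0],[0.03,0,0,0,0,0],[0,0,0,0,0,0],[0,0,0,0,0,0]]]}}

```text
clock: 21.77
position: [0.5457, -0.0858, 0.063]
ee_rot: [0.996, 0.091, 0.001, 0.001]
ft_force: [1.2, -4.4, -3.8]
grip_width: 0.265
grasp_force: 108.2
```

>>> {"method": "carry_out", "body": {"commands": [[[0.02,0,0,0,0,0],[0,0,0,0,0,0],[0,0,0,0,0,0]]]}}

```text
clock: 22.02
position: [0.5464, -0.0856, 0.063]
ee_rot: [0.996, 0.091, 0.001, 0.001]
ft_force: [1.2, -5.6, -3.5]
grip_width: 0.263
grasp_force: 108.2
```

>>> {"method": "carry_out", "body": {"commands": [[[0.02,0,0,0,0,0],[0,0,0,0,0,0],[0,0,0,0,0,0]]]}}

```text
clock: 22.27
position: [0.5472, -0.0855, 0.063]
ee_rot: [0.996, 0.091, 0.001, 0.001]
ft_force: [1.9, -5.0, -4.1]
grip_width: 0.266
grasp_force: 108.2
```

>>> {"method": "carry_out", "body": {"commands": [[[0.02,0,0,0,0,0],[0,0,0,0,0,0],[0,0,0,0,0,0]]]}}

```text
clock: 22.52
position: [0.5477, -0.0855, 0.0629]
ee_rot: [0.996, 0.091, 0.001, 0.001]
ft_force: [0.4, -6.0, -2.2]
grip_width: 0.269
grasp_force: 108.3
```

>>> {"method": "carry_out", "body": {"commands": [[[0.02,0,0,0,0,0],[0,0,0,0,0,0],[0,0,0,0,0,0]]]}}

```text
clock: 22.77
position: [0.548, -0.0854, 0.0629]
ee_rot: [0.996, 0.091, 0.0, 0.001]
ft_force: [-2.8, -5.2, 0.6]
grip_width: 0.265
grasp_force: 108.5
```

>>> {"method": "carry_out", "body": {"commands": [[[0.02,0,0,0,0,0],[0,0,0,0,0,0],[0,0,0,0,0,0]]]}}

```text
clock: 23.02
position: [0.5481, -0.0854, 0.0628]
ee_rot: [0.996, 0.091, -0.0, 0.001]
ft_force: [-5.8, -6.0, 2.0]
grip_width: 0.271
grasp_force: 108.8
```

```bash
python3 - <<'E'
from h import *
st()
E
```

```text
plate xy [ 7.97 71.97] z 0.0628 f(x,y,z) -6.84 4.8 2.03 yaw 10.43 grip 0.27136702494707843 t 23.0167
```

>>> {"method": "carry_out", "body": {"commands": [[[-0.12,0.1,0,0,0,0],[-0.1,0.1,0,0,0,0],[0,0,-0.2,0,0,0],[0,0,-0.3,0,0,0],[0,0,-0.3,0,0,0],[0,0,-0.3,0,0,0],[0,0,-0.1,0,0,0],[0,0,0,0,0,0]]]}}

```text
clock: 23.68
position: [0.5423, -0.093, 0.1125]
ee_rot: [0.996, 0.092, 0.002, 0.001]
ft_force: [0.2, -0.1, -1.5]
grip_width: 0.269
grasp_force: 108.6
```

>>> {"method": "carry_out", "body": {"commands": [[[-0.01,-0.3,0,0,0,0],[-0.02,-0.5,0,0,0,0],[-0.02,-0.6,0,0,0,0],[-0.02,-0.6,0,0,0,0],[-0.02,-0.6,0,0,0,0],[-0.02,-0.6,0,0,0,0],[-0.02,-0.6,0,0,0,0],[-0.02,-0.6,0,0,0,0],[-0.02,-0.6,0,0,0,0],[-0.02,-0.6,0,0,0,0],[-0.02,-0.6,0,0,0,0],[-0.01,-0.6,0,0,0,0],[0,-0.6,0,0,0,0],[0,-0.5,0,0,0,0],[0,-0.3,0,0,0,0],[0,-0.2,0,0,0,-0.28],[0,0,0,0,0,-0.3],[0,0,0,0,0,0],[0,0,0,0,0,0],[0,0,0,0,0,0]]]}}

```text
clock: 25.35
position: [0.4711, 0.2352, 0.1102]
ee_rot: [0.993, 0.121, -0.0, 0.0]
ft_force: [0.2, -0.6, -1.6]
grip_width: 0.266
grasp_force: 108.6
```

```bash
python3 - <<'E'
from h import *
st(); s=camera("scene");cv2.imwrite("pics/s3.png",cv2.resize(s[120:260,150:300],None,fx=4,fy=4,interpolation=cv2.INTER_CUBIC)[:,:,::-1])
o=get_obs();p=o["position"];print(p, tool([.4736-p[0],.2375-p[1],0]))
E
```

```text
plate xy [  -9.39 -257.3 ] z 0.1102 f(x,y,z) 0.09 0.63 -1.63 yaw 13.91 grip 0.26611964556566425 t 25.35
[0.47118201 0.23512491 0.11030118] [ 7.29518505e-02 -4.31028719e-02 -4.09954323e-05]
```

View pics/s3.png

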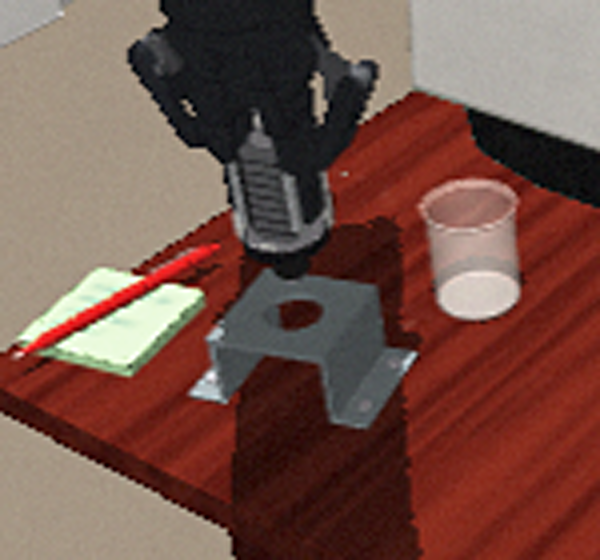

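The view shows the tool hanging above the bracket with the hole free at crop (297,313). Going back to the pose where I grasped it centres the wheel over the hole.

>>> {"method": "carry_out", "body": {"commands": [[[0.073,-0.043,0,0,0,0],[0,0,0.1,0,0,0],[0,0,0.2,0,0,0],[0,0,0.2,0,0,0],[0,0,0.1,0,0,0],[0,0,0,0,0,0],[0,0,0,0,0,0],[0,0,0,0,0,0]]]}}

```text
clock: 26.07
position: [0.4737, 0.2382, 0.0866]
ee_rot: [0.993, 0.122, 0.0, -0.0]
ft_force: [-0.3, 0.4, -1.3]
grip_width: 0.27
grasp_force: 108.6
```

```bash
python3 - <<'E'
from h import *
st();print(bp("scene",[[223.9,197.9]],.046),get_obs()["position"])
E
```

```text
plate xy [  -6.3  -259.81] z 0.0866 f(x,y,z) -0.26 -0.43 -1.33 yaw 13.99 grip 0.2700240694501803 t 26.0667
[[0.47299718 0.23701882]] [0.47365558 0.23820813 0.08658838]
```

>>> {"method": "carry_out", "body": {"commands": [[[0,0,0.1,0,0,0],[0,0,0.15,0,0,0],[0,0,0.15,0,0,0],[0,0,0.15,0,0,0],[0,0,0.05,0,0,0],[0,0,0,0,0,0],[0,0,0,0,0,0]]]}}

```text
clock: 26.65
position: [0.4735, 0.2381, 0.0623]
ee_rot: [0.993, 0.122, -0.0, 0.0]
ft_force: [-0.6, 0.4, -0.9]
grip_width: 0.271
grasp_force: 108.6
```

>>> {"method": "carry_out", "body": {"commands": [[[0,0,0.03,0,0,0],[0,0,0.03,0,0,0],[0,0,0.02,0,0,0],[0,0,0,0,0,0],[0,0,0,0,0,0]]]}}

```text
clock: 27.07
position: [0.4738, 0.2382, 0.0601]
ee_rot: [0.993, 0.122, 0.0, 0.0]
ft_force: [-3.6, -1.4, 7.7]
grip_width: 0.266
grasp_force: 110.0
```

>>> {"method": "carry_out", "body": {"commands": [[[0,0,0.02,0,0,0],[0,0,0,0,0,0],[0,0,0,0,0,0]]]}}

```text
clock: 27.32
position: [0.4739, 0.2382, 0.0601]
ee_rot: [0.993, 0.122, 0.0, 0.0]
ft_force: [-8.2, -3.9, 18.2]
grip_width: 0.267
grasp_force: 111.4
```

>>> {"method": "carry_out", "body": {"commands": [[[0,0,-0.03,0,0,0],[0,0,0,0,0,0],[0,0,0,0,0,0]]]}}

```text
clock: 27.57
position: [0.4739, 0.2382, 0.0601]
ee_rot: [0.993, 0.122, 0.0, 0.0]
ft_force: [-0.6, -1.5, 4.9]
grip_width: 0.266
grasp_force: 109.7
```

>>> {"method": "carry_out", "body": {"commands": [[[0,0,0,0,0,0],[0,0,0,0,0,0],[0,0,0,0,0,0],[0,0,0,0,0,0],[0,0,0,0,0,0],[0,0,0,0,0,0],[0,0,0,0,0,0],[0,0,0,0,0,0],[0,0,0,0,0,0],[0,0,0,0,0,0]]], "hand": -1, "force": 20}}

```text
clock: 28.4
position: [0.4736, 0.2381, 0.0597]
ee_rot: [0.993, 0.122, 0.0, 0.0]
ft_force: [0.4, -0.5, -0.5]
grip_width: 0.999
grasp_force: 0.0
```

>>> {"method": "carry_out", "body": {"commands": [[[0,0,-0.2,0,0,0],[0,0,-0.4,0,0,0],[0,0,-0.5,0,0,0],[0,0,-0.6,0,0,0],[0,0,-0.6,0,0,0],[0,0,-0.6,0,0,0],[0,0,-0.4,0,0,0],[-0.3,0.5,-0.2,0,0,0],[-0.3,0.6,0,0,0,0],[0,0.6,0,0,0,0],[0,0.6,0,0,0,0],[0,0.6,0,0,0,0],[0,0.4,0,0,0,0],[0,0,0,0,0,0],[0,0,0,0,0,0]]]}}

```text
clock: 29.65
position: [0.4823, 0.1038, 0.2002]
ee_rot: [0.993, 0.121, 0.0, -0.0]
ft_force: [-0.4, 0.9, -0.7]
grip_width: 0.996
grasp_force: 0.0
```

```bash
python3 - <<'E'
from h import *
st(); s=camera("scene");t=camera("top")
z=lambda i,x,y,w,h,k:cv2.resize(i[y:y+h,x:x+w],None,fx=k,fy=k,interpolation=cv2.INTER_CUBIC)[:,:,::-1]
cv2.imwrite("pics/s4.png",np.hstack([z(s,150,120,260,200,2)[:400],z(t,165,190,70,100,4)]))
E
```

```text
plate xy [ -22.27 -126.07] z 0.2002 f(x,y,z) -0.23 -0.92 -0.69 yaw 13.89 grip 0.9955630894886132 t 29.65
```

View pics/s4.png

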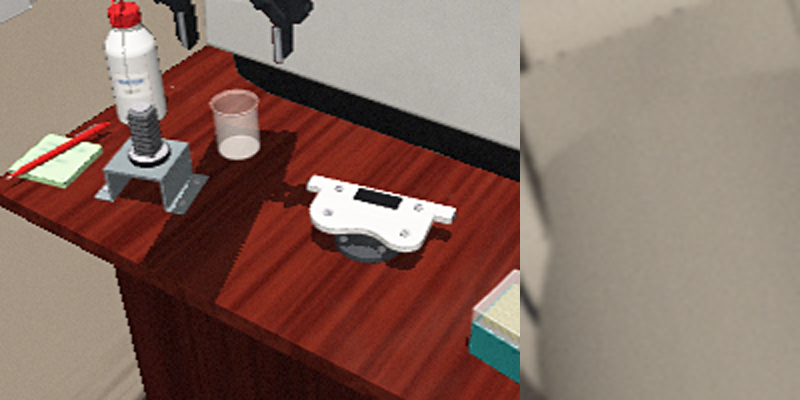

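The tool stands upright on the bracket (crop 148,140). The plate, beaker and tip box have not moved, and the gripper is clear.

```bash
python3 -c "
from workcell import *
print(hand_in())"
```

```text
the job is handed in; nothing more can be done
None
```

I rolled the measuring wheel along the rim from the left hinge-lug corner to the right one; the contact force, read between moves, was about 4.5–8.5 N, never lost and well under 15 N. The tool is back upright in its bracket, I saw nothing disturbed, and the job was handed in at about 30 s; I never saw the counter's value, and hand-in returned no verdict.

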